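Line the bottles up for taring

ROBOT

A 6-joint arm with a two-finger parallel gripper is mounted at the origin on the work surface. World frame = base frame: x ahead of the robot, y to its left, z up, the work surface at z = 0. Lengths are in m, angles in rad, forces in N, time in s.
With the tool pointing down it reaches from about 0.25 to 0.725 m from the base axis. Payload 4 kg.
Tool frame: the origin (TCP) lies midway between the tips of the shut fingers; the grasp point (between the pads) lies 19 mm behind it; z points along the fingers, y is the line along which they close (so a half turn about z gives the same grasp; the last joint's range is limited). The gripper opens to 85 mm and grips with 20 to 120 N. Pads are 22 mm wide; open, the fingers measure 114 mm over their backs; the gripper's body (76 mm by 85 mm) begins 54 mm behind the grasp point. The pads swing forward as they close: fully open they stand 13 mm farther back than shut.
Start: joints at [1.291, 0.241, 0.005, 1.335, 0, 1.571], TCP at [0.138, 0.481, 0.231] pointing down, gripper open.
Joint ranges: [-2.72, 2.72], [-1.05, 1.87], [-1.09, 1.28], [-1.99, 2.15], [-1.42, 1.44], [-3.14, 3.14]. Speed limits (rad/s): [2.79, 2.79, 3.14, 3.14, 3.14, 3.14].

INTERFACE

Orientations are given as a unit quaternion [x, y, z, w].
In Python, from workcell import get_obs, camera, job_done, silhouettes gives the robot as it stands. The module is installed in compiled form; this text tells all that it offers.
- The arm moves only by the tool drive_tool, never from a script. Its argument "increments" is a list of rows, each a list of 3 entries, a list of its own where there are three numbers: the shift along the world's x, y, z in mm, then the turn, a rotation vector about the world's x, y, z in degrees, then the opening, from 0 (shut) to 1 (fully open). A call has 1 to 8 rows; each row shifts and turns the commanded pose from where the row before left it; what a row does not reach is not made up. A row lasts 1/12 s, in which the tool goes at most 41.7 mm and 7.16 degrees, less where a joint would pass 70% of its speed; a pose out of reach is approached as far as the arm can. A call is refused whole if a number of a shift passes 41.7 or a number of a turn 7.16, either way. A call with a gripper value outside its range is refused whole. The fingers move at their own pace and stop on an object; the grip force is fixed at half the most. Time passes only in rows, so rows that do not move let the fingers close. It gives the time, the measured TCP pose, the force, the opening and the grip force at its end, in the units of the state.
- get_obs(): the state, without advancing time (a new reading comes with each control period).
- camera(name): name is "scene" or "top" or "wrist"; returns a dict with "image" (400x640x3 uint8, red, green, blue), "K" (3x3 intrinsics, pixels), "k1" (the pictures are not rectified: a ray, as slopes to the right and down, at radius r is drawn at 1 + k1 r^2 times it, then the intrinsics apply), "view" (4x4, takes a point from world to camera coordinates). Camera axes: x right, y down, z forward; pixel columns grow to the right and rows downward; lengths in m; the calibration is good to about 2 mm. A picture is of the moment at which its call begins. There is no depth.
- job_done(): hands the job in; it is judged then, once.
Trained networks look in a picture, given as the dict that the camera call returned (one of the last four; its "shot" number tells which), for a name from the list of things; names that differ only in an ending like _2 or _b are one class to them, and where a whole thing is asked for, a point or a joint stands for the part that bears it (a point fixed in the world has none). Each returns a list of dicts, best first, with "conf" (0 to 1); they miss things now and then, are a little off and sometimes report something else, mostly with a low value. They report only what shows in the picture. A call takes as long as a camera call. They do not tell look-alikes from the thing itself.
- silhouettes(query, picture): "region" (400x640 bool, what is visible of it) and "bbox" ([left, top, right, bottom] in pixels, round what is visible of it).
The state is a dict: "clock": time; "joint_pos": joint angles; "joint_vel": joint speeds; "tau": joint torques, N m; "eef_pos": TCP position; "tool_rot": TCP orientation; "ft_force": force on the tool from outside, world axes, zero at the start; "ft_torque": the same for the moment, N m; "grip_width": finger opening in m; "grasp_force": force on a finger pad.
Only numpy, scipy, OpenCV 4.12 (cv2) and the standard library are available. Lean on these libraries where they do the work, as an engineer would, in place of code of your own. Each camera call takes 0.05 s, during which the arm holds its last target. There are 200 camera calls.

TASK

The four empty bottles are going to be tared one after another, smallest first. Stand them upright in the bottle tray in order of size, one centred on each round pad: the smallest on the pad nearest the balance, the largest on the pad farthest from it, setting each one down without dropping it and knocking none over.

Things in the scene. Friction and masses are not known exactly. Their poses are not given: they have to be found in the camera images.
- bottle_25: The smallest: 25 ml laboratory bottle: round amber glass body 36 mm in diameter with a blue screw cap 33 mm in diameter and 22 mm tall; 74 mm tall in all, empty, about 50 g, standing loose on the bench. The neck just under the cap is narrower than the cap. Origin: centre of its underside; z up along its axis; yaw has no meaning. Take it by the cap from above.
- bottle_50: The second smallest: 50 ml laboratory bottle: round amber glass body 46 mm in diameter with a blue screw cap 40 mm in diameter and 24 mm tall; 91 mm tall in all, empty, about 80 g, standing loose on the bench. The neck just under the cap is narrower than the cap. Origin: centre of its underside; z up along its axis; yaw has no meaning. Take it by the cap from above.
- bottle_100: The second largest: 100 ml laboratory bottle: round amber glass body 56 mm in diameter with a blue screw cap 54 mm in diameter and 26 mm tall; 105 mm tall in all, empty, about 120 g, standing loose on the bench. The neck just under the cap is narrower than the cap. Origin: centre of its underside; z up along its axis; yaw has no meaning. Take it by the cap from above.
- bottle_250: The largest: 250 ml laboratory bottle: round amber glass body 70 mm in diameter with a blue screw cap 54 mm in diameter and 26 mm tall; 143 mm tall in all, empty, about 220 g, standing loose on the bench. The neck just under the cap is narrower than the cap. Origin: centre of its underside; z up along its axis; yaw has no meaning. Take it by the cap from above.
- pad_a: round black rubber pad, 84 mm in diameter, 3 mm thick, fixed on the tray floor; the first of the four along the tray (tray y = +138 mm). Origin: centre of its underside; its top, where a bottle stands, is 3 mm above that and 7 mm above the bench. Axes as the tray's.
- pad_b: round black rubber pad, 84 mm in diameter, 3 mm thick, fixed on the tray floor; the second of the four along the tray (tray y = +46 mm). Origin: centre of its underside; its top, where a bottle stands, is 3 mm above that and 7 mm above the bench. Axes as the tray's.
- pad_c: round black rubber pad, 84 mm in diameter, 3 mm thick, fixed on the tray floor; the third of the four along the tray (tray y = -46 mm). Origin: centre of its underside; its top, where a bottle stands, is 3 mm above that and 7 mm above the bench. Axes as the tray's.
- pad_d: round black rubber pad, 84 mm in diameter, 3 mm thick, fixed on the tray floor; the last of the four along the tray (tray y = -138 mm). Origin: centre of its underside; its top, where a bottle stands, is 3 mm above that and 7 mm above the bench. Axes as the tray's.
- tray: white plastic bottle tray, 390 mm long (its y) and 118 mm wide (its x), fixed to the bench, with a rim 14 mm high and a floor 4 mm thick; it carries the four black pads in a row, 92 mm apart. Origin: centre of its underside, z up; it may lie a little askew.
- balance: laboratory balance, fixed: low white housing 235 mm deep (its x), 170 mm wide (its y), 75 mm high, with a round steel pan 120 mm in diameter; display and keys at its -x side. It stands beyond the left or the right end of the tray; a round mini centrifuge with a smoked dome (156 mm across, 121 mm high) stands beyond the other end. Origin: centre of its underside, on the bench.
Things that resemble listed ones, but are neither listed nor needed, are in the scene too. What is shaped like the bottle_25 but green is not meant.

How it is judged:
By the outcome, as a careful person would: the job done as asked, in the order asked, and still so for the second after the job is handed in, with the robot touching nothing.
It also fails if it takes over 112 s, if anything falls off the work surface, if the arm or the gripper's body presses on something with over 40 N, if the wrist force passes 120 N, or if a joint passes its speed limit or range.

## Working session

There is one attempt and no reset: what is moved stays moved. The work goes in short steps, Python scripts to look and compute and a tool call to move; the robot and the scene stay as the last step left them, time stands still between calls to the robot, and variables do not carry over. Pictures are saved under pics/ and viewed, at most 14 in all, crops included, and the job is handed in when it is done.

Besides the shell and the picture viewer there is one more tool, called as name(argument=value, ...) on one line, values as JSON. drive_tool: Moves the arm, as the interface text tells. Its arguments: {"type":"object","properties":{"increments":{"type":"array"}},"required":["increments"]}

```bash
mkdir -p pics; cat > h.py <<'E'
import numpy as np, cv2
from workcell import get_obs, camera, job_done, silhouettes
def ray(c,u,v):
    K=c["K"];k=float(c["k1"]);d=np.array([(u-K[0,2])/K[0,0],(v-K[1,2])/K[1,1]]);p=d.copy()
    for _ in range(20): p=d/(1+k*(p@p))
    V=np.array(c["view"]);R=V[:3,:3]
    return -R.T@V[:3,3], R.T@np.array([p[0],p[1],1])
def atz(c,u,v,z):
    o,d=ray(c,u,v); return o+d*(z-o[2])/d[2]
def proj(c,P):
    V=np.array(c["view"]);q=V[:3,:3]@np.asarray(P,float)+V[:3,3];p=q[:2]/q[2]
    p=p*(1+float(c["k1"])*(p@p));K=c["K"];return np.array([K[0,0]*p[0]+K[0,2],K[1,1]*p[1]+K[1,2]])
def save(c,n): cv2.imwrite("pics/"+n,cv2.cvtColor(c["image"],cv2.COLOR_RGB2BGR))
E
python3 - <<'E'
from h import *
for n in ("top","scene"):
    c=camera(n);save(c,n+"0.png");print(n,ray(c,320,200))
    for q in ["bottle_25","bottle_50","bottle_100","bottle_250","tray","pad_a","balance"]:
        for s in silhouettes(q,c)[:6]: print(n,q,round(s["conf"],2),np.round(s["bbox"]))
o=get_obs();print(o["eef_pos"],o["tool_rot"],o["clock"])
E
```

```text
top (array([0.40623878, 0.03111887, 1.29852305]), array([ 0.11772601,  0.00344598, -0.99317395]))
top bottle_25 0.9 [402. 150. 427. 178.]
top bottle_25 0.7 [216. 182. 234. 193.]
top bottle_25 0.68 [298. 161. 314. 179.]
top bottle_25 0.55 [247. 166. 261. 182.]
top bottle_25 0.55 [352. 150. 382. 186.]
top bottle_50 0.9 [402. 150. 427. 178.]
top bottle_50 0.7 [216. 182. 234. 193.]
top bottle_50 0.68 [298. 161. 314. 179.]
top bottle_50 0.55 [247. 166. 261. 182.]
top bottle_50 0.55 [352. 150. 382. 186.]
top bottle_100 0.9 [402. 150. 427. 178.]
top bottle_100 0.7 [216. 182. 234. 193.]
top bottle_100 0.68 [298. 161. 314. 179.]
top bottle_100 0.55 [247. 166. 261. 182.]
top bottle_100 0.55 [352. 150. 382. 186.]
top bottle_250 0.9 [402. 150. 427. 178.]
top bottle_250 0.7 [216. 182. 234. 193.]
top bottle_250 0.68 [298. 161. 314. 179.]
top bottle_250 0.55 [247. 166. 261. 182.]
top bottle_250 0.55 [352. 150. 382. 186.]
top tray 0.71 [242. 211. 383. 265.]
top pad_a 0.94 [280. 220. 313. 249.]
top pad_a 0.89 [246. 225. 281. 255.]
top pad_a 0.71 [352. 216. 382. 247.]
top pad_a 0.66 [317. 218. 344. 25
[... 726 characters left out ...]
[367. 227. 383. 251.]
scene bottle_100 0.56 [396. 213. 413. 236.]
scene bottle_250 0.96 [248. 210. 280. 252.]
scene bottle_250 0.86 [207. 220. 234. 252.]
scene bottle_250 0.83 [321. 219. 334. 248.]
scene bottle_250 0.73 [367. 227. 383. 251.]
scene bottle_250 0.56 [396. 213. 413. 236.]
scene tray 0.88 [254. 171. 384. 206.]
scene tray 0.56 [364. 226. 384. 250.]
scene pad_a 0.96 [319. 183. 350. 203.]
scene pad_a 0.83 [355. 180. 379. 201.]
scene pad_a 0.68 [295. 180. 321. 203.]
scene pad_a 0.67 [260. 187. 286. 202.]
scene balance 0.59 [414. 162. 492. 238.]
scene balance 0.49 [248. 208. 280. 253.]
[0.13809074 0.48057919 0.23132081] [1.39466151e-01 9.90226839e-01 2.51649333e-05 1.37693863e-05] 0.8
```

View pics/top0.png

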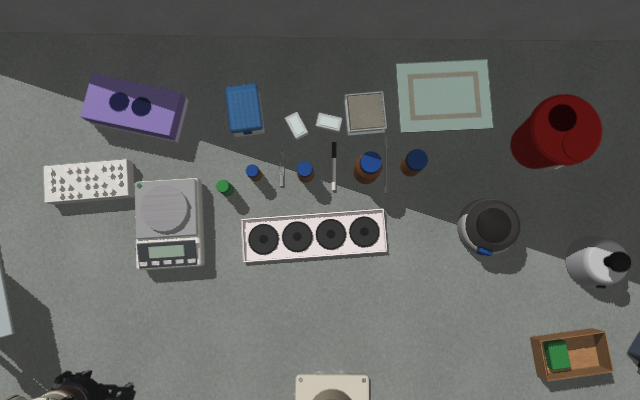

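View pics/scene0.png

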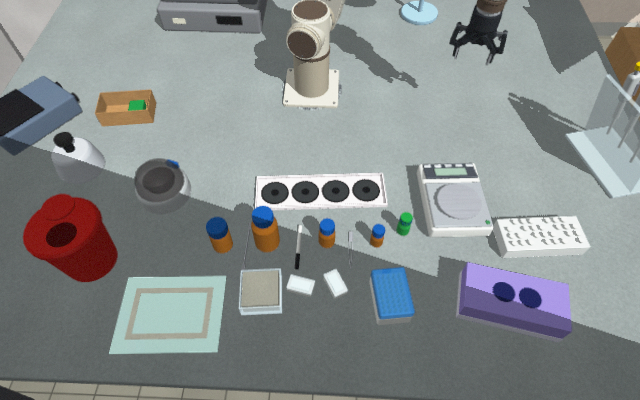

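The top view shows the balance at the left (168,222) and the pads at (263,239), (297,237), (331,234) and (364,231). Candidate bottles are blue caps at (253,171), (305,170), (370,163) and (416,159). The green one at (223,187) is the decoy. By size: 25 → (253,171), 50 → (305,170), 250 → (370,163), 100 → (416,159).

```bash
cat > m.py <<'E'
from h import *
from scipy.optimize import least_squares
B={"25":(36,33,22,74,(253,171)),"50":(46,40,24,91,(305,170)),"100":(56,54,26,105,(416,159)),"250":(70,54,26,143,(370,163))}
def cyl(c,x,y,r,z0,z1):
    a=np.linspace(0,2*np.pi,60)
    P=np.array([proj(c,(x+r*np.cos(t),y+r*np.sin(t),z)) for z in (z0,z1) for t in a])
    h=cv2.convexHull(P.astype(np.float32));m=cv2.moments(h);return np.array([m["m10"],m["m01"]])/m["m00"],m["m00"]
def blobs(c):
    h=cv2.cvtColor(c["image"],cv2.COLOR_RGB2HSV)
    m=cv2.inRange(h,(104,130,40),(125,255,255));n,_,s,ce=cv2.connectedComponentsWithStats(m)
    return [(ce[i],s[i,4]) for i in range(1,n) if s[i,4]>40]
def locate(d,r,z0,z1,guess,bl):
    x=np.array(guess,float);out=[]
    for n,c in d.items():
        p,A=cyl(c,*x,r,z0,z1); k=min(bl[n],key=lambda b:np.hypot(*(b[0]-p))); out.append((c,k,A))
    def f(v): return np.concatenate([(cyl(c,*v,r,z0,z1)[0]-k[0]) for c,k,A in out])
    s=least_squares(f,x,diff_step=1e-4,x_scale=.01)
    return s.x,np.round(s.fun,1),[(int(k[1]),int(cyl(c,*s.x,r,z0,z1)[1])) for c,k,A in out]
def bottles(d,z=0):
    bl={n:blobs(c) for n,c in d.items()}
    for b,(D,dc,hc,H,px) in B.items():
        g=atz(d["top"],*px,H/1000)[:2]
        print(b,*locate(d,dc/2e3,(H-hc)/1e3,H/1e3,g,bl))
E
python3 - <<'E'
from m import *
d={n:camera(n) for n in("top","scene")}
bottles(d)
for n in d:
    print(n)
    c=d[n];P=[]
    for s in silhouettes("pad_a",c)[:4]:
        l,t,r,b=s["bbox"]; P.append(atz(c,(l+r)/2,(t+b)/2,.007)[:2])
    # dark contours
    g=cv2.cvtColor(c["image"],cv2.COLOR_RGB2GRAY);px=[(263,239),(297,237),(331,234),(364,231)] if n=="top" else [(369,190),(336,190),(305,191),(274,192)]
    m=np.uint8(g<70)*255;m=cv2.morphologyEx(m,cv2.MORPH_CLOSE,np.ones((5,5)));k,l,s,ce=cv2.connectedComponentsWithStats(m)
    Q=[]
    for p in px:
        L=l[p[1],p[0]];q=atz(c,*ce[L],.007)[:2];Q.append(q);print(np.round(q,4),s[L,:5])
    Q=np.array(Q);u=Q[0]-Q[3];print("len",np.hypot(*u),"yaw",np.degrees(np.arctan2(-u[0],u[1])),"mean",Q.mean(0),"net",np.round(P,3).tolist())
i=cv2.cvtColor(d["top"]["image"],cv2.COLOR_RGB2BGR)[125:275,200:440];cv2.imwrite("pics/crop.png",cv2.resize(i,(800,500),interpolation=cv2.INTER_CUBIC))
E
```

```text
25 [0.62718898 0.21616761] [0.1 0.7 0.1 0.8] [(121, 144), (140, 154)]
50 [0.63075205 0.07718053] [0.1 0.8 0.  0.9] [(187, 206), (202, 220)]
100 [ 0.65547    -0.21332866] [-0.1  0.7 -0.1  0.8] [(366, 392), (373, 396)]
250 [ 0.63953714 -0.09015056] [-0.   0.7 -0.   0.8] [(377, 405), (378, 405)]
top
[0.4625 0.0525] [ 249  217  130   37 2888]
[0.4625 0.0525] [ 249  217  130   37 2888]
[0.4625 0.0525] [ 249  217  130   37 2888]
[0.4625 0.0525] [ 249  217  130   37 2888]
len 0.0 yaw -0.0 mean [0.46254616 0.0525243 ] net [[0.456, 0.099], [0.477, -0.091], [0.466, 0.006], [0.449, 0.183]]
scene
[0.4599 0.0515] [ 262  180  118   24 1818]
[0.4599 0.0515] [ 262  180  118   24 1818]
[0.4599 0.0515] [ 262  180  118   24 1818]
[0.4599 0.0515] [ 262  180  118   24 1818]
len 0.0 yaw -0.0 mean [0.45993525 0.05154388] net [[0.467, 0.011], [0.466, 0.092], [0.453, 0.188], [0.476, -0.087]]
```

View pics/crop.png

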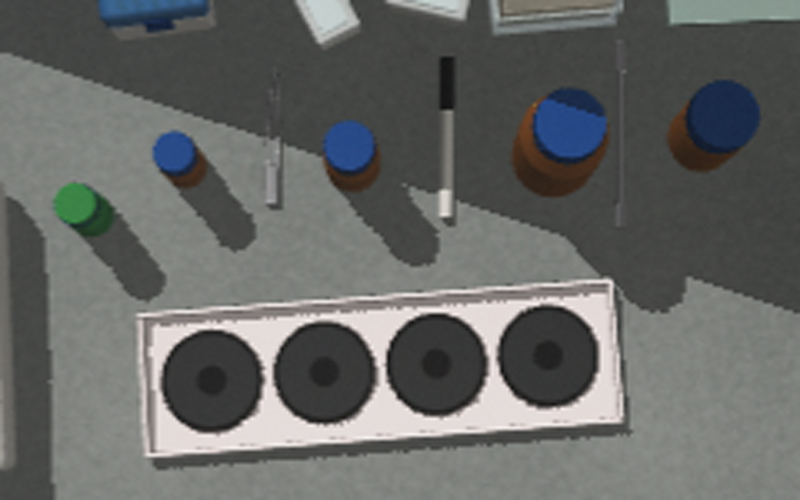

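The crop confirms the choice: blue-capped amber bottles of growing size, with the 25 at crop (175,155), 50 at (350,150), 250 at (570,130) and 100 at (722,118). The green look-alike is at (80,205). The rods lie flat. Next I'll separate the pads and measure the green one.

```bash
cat > p.py <<'E'
from m import *
def pads(c,n):
    px=[(263.6,239),(297.2,236.6),(331.1,234.2),(364.4,231.5)] if n=="top" else [(366,190),(336,190),(305,191),(274,192)]
    g=cv2.cvtColor(c["image"],cv2.COLOR_RGB2GRAY)
    Q=[]
    for p in px:
        m=np.uint8(g<100); w=np.zeros_like(m); cv2.circle(w,(int(round(p[0])),int(round(p[1]))),16,1,-1); m&=w
        k,l,s,ce=cv2.connectedComponentsWithStats(m);L=1+np.argmax(s[1:,4]);Q.append(atz(c,*ce[L],.007)[:2]); print(np.round(ce[L],1),s[L,2:],np.round(Q[-1],4))
    Q=np.array(Q);u=Q[0]-Q[3];print("len",np.hypot(*u),"yaw",np.degrees(np.arctan2(-u[0],u[1])),"mean",Q.mean(0))
E
python3 - <<'E'
from p import *
for n in("top","scene"): 
    c=camera(n);pads(c,n)
    print("green",atz(c,*((223,187) if n=="top" else (405,217)),.074))
c=camera("wrist");save(c,"w0.png");print(c["view"],c["K"])
E
```

```text
[263.2 238.9] [ 30  31 727] [0.4509 0.189 ]
[297.  236.5] [ 31  30 727] [0.4584 0.0973]
[330.5 234.1] [ 30  31 727] [0.4659 0.006 ]
[364.  231.6] [ 30  30 713] [ 0.4736 -0.0857]
len 0.27562413195953406 yaw 4.7191308491680415 mean [0.46220077 0.05167686]
green [0.58280517 0.28878053 0.074     ]
[365.6 189.9] [ 27  22 455] [0.4484 0.1891]
[335.2 190.8] [ 27  22 460] [0.4561 0.0971]
[304.9 191.7] [ 27  22 462] [0.4637 0.0057]
[274.5 192.6] [ 27  22 459] [ 0.4715 -0.0857]
len 0.2757204840016446 yaw 4.7987440929840695 mean [0.45992537 0.05152638]
green [0.58463831 0.2880601  0.074     ]
[[ 2.76590143e-01  9.60987921e-01 -3.29187648e-04 -5.00187564e-01]
 [ 9.18764736e-01 -2.64337073e-01  2.93252915e-01 -3.79787619e-02]
 [ 2.81725493e-01 -8.14133118e-02 -9.56034842e-01  3.80068297e-01]
 [ 0.00000000e+00  0.00000000e+00  0.00000000e+00  1.00000000e+00]] [[342.9640193    0.         315.6344445 ]
 [  0.         342.9640193  203.74550357]
 [  0.           0.           1.        ]]
```

drive_tool(increments=[[[30, -20, 10], [0, 0, -7], 1], [[30, -20, 0], [0, 0, -7], 1], [[30, -20, 0], [0, 0, -7], 1], [[30, -20, 0], [0, 0, -7], 1], [[30, -20, 0], [0, 0, -7], 1], [[30, -20, 0], [0, 0, -7], 1], [[30, -20, 0], [0, 0, -7], 1], [[30, -20, 0], [0, 0, -7], 1]])

```text
clock: 1.82
eef_pos: [0.3794, 0.3194, 0.2415]
tool_rot: [0.59, 0.807, 0.0, 0.0]
ft_force: [0.4, -0.2, -0.4]
grip_width: 0.0854
grasp_force: 0.0
```

drive_tool(increments=[[[31, -13, 0], [0, 0, -6.5], 1], [[31, -13, 0], [0, 0, -6.5], 1], [[31, -13, 0], [0, 0, 0], 1], [[31, -13, -10], [0, 0, 0], 1], [[31, -13, -10], [0, 0, 0], 1], [[31, -13, -10], [0, 0, 0], 1], [[31, -13, -10], [0, 0, 0], 1], [[30.6, -12.4, -11.5], [0, 0, 0], 1]])

```text
clock: 2.48
eef_pos: [0.6273, 0.2162, 0.1895]
tool_rot: [0.676, 0.737, 0.0, 0.0]
ft_force: [0.6, 2.0, 0.7]
grip_width: 0.0854
grasp_force: 0.0
```

```bash
python3 - <<'E'
from m import *
o=get_obs();print(o["eef_pos"],o["tool_rot"])
c=camera("wrist");save(c,"w1.png")
for b in blobs(c): print(b)
for z in(.052,.074): print(z,proj(c,(.627,.216,z)),proj(c,(.585,.288,z)))
print("proj pad a",proj(c,(.4497,.189,.007)),cyl(c,.627,.216,.0165,.052,.074))
E
```

```text
[0.62733659 0.21623618 0.18950168] [6.75903405e-01 7.36990143e-01 3.01824386e-04 1.57534786e-04]
(array([538.2455928 , 177.05129757]), np.int32(13217))
(array([319.0229612 , 196.46001584]), np.int32(1263))
(array([310.79914071, 350.56015038]), np.int32(1862))
0.052 [315.16606632 191.62156468] [269.43309986  98.32814412]
0.074 [315.17671889 198.87598431] [265.548663   98.2970372]
proj pad a [131.96396249 191.29362886] (array([315.17097318, 195.83218532]), 1540.4727291893214)
```

View pics/w1.png

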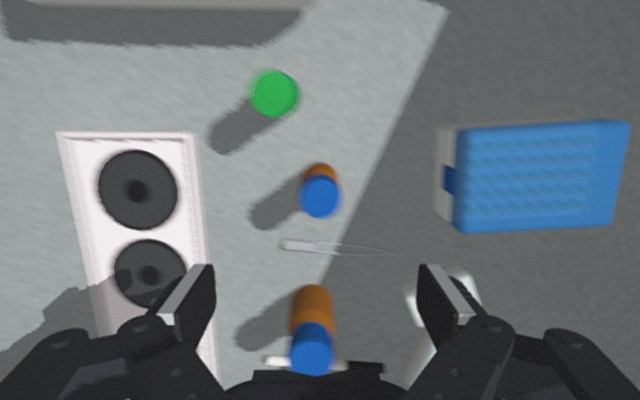

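The wrist view shows the 25 cap at (319,196), green at (274,93), pad a at (137,190), and the 50 at (312,350). The prediction for the 25 was (315,196), so x shifts by 1 mm. Descending now.

drive_tool(increments=[[[1, 0, -24], [0, 0, 0], 1], [[0, 0, -24], [0, 0, 0], 1], [[0, 0, -24], [0, 0, 0], 1], [[0, 0, -24], [0, 0, 0], 1], [[0, 0, -24], [0, 0, 0], 1], [[0, 0, -16], [0, 0, 0], 1], [[0, 0, -7.5], [0, 0, 0], 1], [[0, 0, 0], [0, 0, 0], 1]])

```text
clock: 3.2
eef_pos: [0.6248, 0.2167, 0.0437]
tool_rot: [0.676, 0.737, -0.002, -0.001]
ft_force: [-0.2, -0.7, 0.1]
grip_width: 0.0855
grasp_force: 0.0
```

drive_tool(increments=[[[0, 0, 0], [0, 0, 0], 0.6], [[0, 0, 0], [0, 0, 0], 0.45], [[0, 0, 0], [0, 0, 0], 0.3], [[0, 0, 0], [0, 0, 0], 0.2], [[0, 0, 0], [0, 0, 0], 0], [[0, 0, 0], [0, 0, 0], 0], [[0, 0, 0], [0, 0, 0], 0], [[0, 0, 0], [0, 0, 0], 0]])

```text
clock: 3.87
eef_pos: [0.6278, 0.2176, 0.048]
tool_rot: [0.676, 0.737, 0.001, 0.001]
ft_force: [-0.4, -0.6, 5.2]
grip_width: 0.031
grasp_force: 59.8
```

drive_tool(increments=[[[0, 0, 5], [0, 0, 0], 0], [[0, 0, 10], [0, 0, 0], 0], [[0, 0, 15], [0, 0, 0], 0], [[0, 0, 20], [0, 0, 0], 0], [[0, 0, 10], [0, 0, 0], 0], [[0, 0, 0], [0, 0, 0], 0], [[0, 0, 0], [0, 0, 0], 0]])

```text
clock: 4.45
eef_pos: [0.6271, 0.2173, 0.107]
tool_rot: [0.676, 0.737, 0.001, 0.0]
ft_force: [-0.8, 0.0, -0.7]
grip_width: 0.0314
grasp_force: 59.4
```

```bash
python3 - <<'E'
from m import *
o=get_obs();e=o["eef_pos"];print(e,o["grip_width"],o["ft_force"])
c=camera("wrist");save(c,"w2.png");t=camera("scene")
for b in blobs(c): print(b)
print("tcp",proj(c,e),"grasp",proj(c,e+[0,0,.019]),cyl(c,e[0],e[1],.0165,e[2]+.004,e[2]+.026))
a=cv2.cvtColor(t["image"],cv2.COLOR_RGB2BGR)[150:270,200:440];a=cv2.resize(a,(800,400),interpolation=cv2.INTER_CUBIC)
w=cv2.cvtColor(c["image"],cv2.COLOR_RGB2BGR)[150:350,:];w=cv2.resize(w,(800,200))
cv2.imwrite("pics/c2.png",np.vstack([a,w]))
E
```

```text
[0.62712873 0.21730092 0.10704835] 0.03135492436990954 [-0.7940341   0.04051998 -0.7086809 ]
(array([578.37041329, 146.15372731]), np.int32(2589))
(array([563.69352569, 229.85432794]), np.int32(11368))
(array([315.63815365, 288.3750807 ]), np.int32(6196))
tcp [316.06393377 268.22587477] grasp [316.24099232 290.16792245] (array([316.2266453 , 288.16845215]), 6530.844392245868)
```

View pics/c2.png

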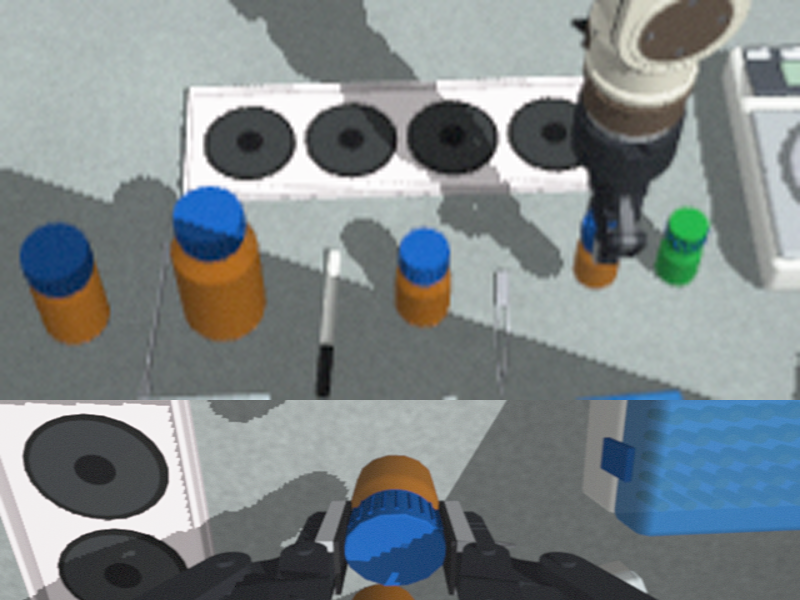

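The 25 is held upright, and its cap shows at wrist (316,288), matching the prediction (316,288). So the wrist camera is accurate. I'll look at pad a with it on the way over.

drive_tool(increments=[[[-20, -14, 10], [0, 0, 0], 0], [[-32, -21, 10], [0, 0, 0], 0], [[-34, -22, 10], [0, 0, 0], 0], [[-34, -22, 10], [0, 0, 0], 0], [[-32, -21, 3], [0, 0, 0], 0], [[-24.5, -17, 0], [0, 0, 0], 0], [[0, 0, 0], [0, 0, 0], 0], [[0, 0, 0], [0, 0, 0], 0]])

```text
clock: 5.22
eef_pos: [0.4483, 0.0993, 0.1486]
tool_rot: [0.676, 0.737, -0.001, -0.001]
ft_force: [1.2, 0.3, -0.7]
grip_width: 0.031
grasp_force: 59.6
```

```bash
python3 - <<'E'
from m import *
o=get_obs();e=o["eef_pos"];print(e)
c=camera("wrist");save(c,"w3.png")
g=cv2.cvtColor(c["image"],cv2.COLOR_RGB2GRAY);k,l,s,ce=cv2.connectedComponentsWithStats(np.uint8(g<95))
for i in range(1,k):
    if s[i,4]>800: print(s[i],ce[i],atz(c,*ce[i],.007))
for S in silhouettes("pad_a",c): print(S["conf"],S["bbox"]); m=np.argwhere(S["region"]).mean(0); print(atz(c,m[1],m[0],.007))
print(proj(c,(.4497,.189,.007)))
E
```

```text
[0.44827565 0.09928149 0.14858573]
[425   0  63  28 858] [451.8951049  10.3006993] [0.5361986  0.24391573 0.007     ]
[ 277   18  106  114 9437] [329.58980608  74.5969058 ] [0.4508544  0.19252919 0.007     ]
[    0    36   640   364 92052] [372.55200322 298.80080824] [ 0.51064356 -0.00210965  0.007     ]
0.92 [281.3, 141.5, 378.6, 232.4]
[0.45906175 0.10704397 0.007     ]
0.58 [284.1, 331.7, 364.8, 374.7]
[ 0.4713724  -0.06950015  0.007     ]
0.57 [272.3, 16.8, 383.0, 136.2]
[0.45048948 0.19241729 0.007     ]
[327.6759984   79.29024366]
```

View pics/w3.png

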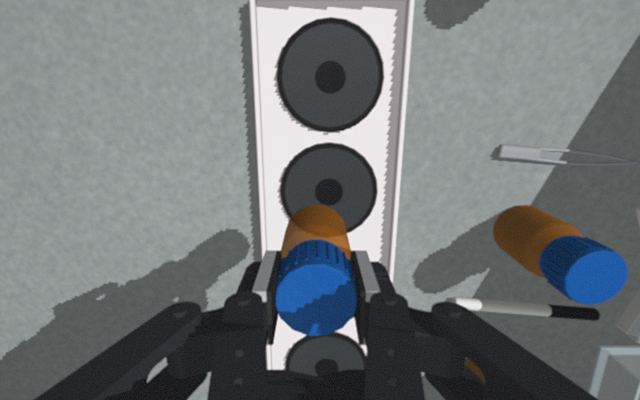

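The pads show their centre dots at (330,77) for a and (329,191) for b. Wrist gives pad a ≈ (.451,.191), so combining views I take a = (.4505,.190).

drive_tool(increments=[[[1, 20, 0], [0, 0, 0], 0], [[1, 30, 0], [0, 0, 0], 0], [[0.2, 25, -10], [0, 0, 0], 0], [[0, 15.7, -20], [0, 0, 0], 0], [[0, 0, -25], [0, 0, 0], 0], [[0, 0, -15], [0, 0, 0], 0], [[0, 0, 0], [0, 0, 0], 0], [[0, 0, 0], [0, 0, 0], 0]])

```text
clock: 5.98
eef_pos: [0.4523, 0.1914, 0.078]
tool_rot: [0.675, 0.737, -0.001, -0.001]
ft_force: [-0.6, 0.3, 0.3]
grip_width: 0.0311
grasp_force: 59.7
```

drive_tool(increments=[[[-1.5, -1.4, -8], [0, 0, 0], 0], [[0, 0, -6], [0, 0, 0], 0], [[0, 0, -4], [0, 0, 0], 0], [[0, 0, -2], [0, 0, 0], 0], [[0, 0, 0], [0, 0, 0], 0], [[0, 0, 0], [0, 0, 0], 0]])

```text
clock: 6.48
eef_pos: [0.4511, 0.1894, 0.0595]
tool_rot: [0.676, 0.737, 0.0, 0.0]
ft_force: [0.7, 0.2, -1.1]
grip_width: 0.0316
grasp_force: 59.7
```

drive_tool(increments=[[[0, 0, -1.5], [0, 0, 0], 0], [[0, 0, -1], [0, 0, 0], 0], [[0, 0, -0.7], [0, 0, 0], 0], [[0, 0, -0.5], [0, 0, 0], 0], [[0, 0, 0], [0, 0, 0], 0]])

```text
clock: 6.9
eef_pos: [0.4509, 0.1895, 0.0555]
tool_rot: [0.676, 0.737, -0.0, -0.0]
ft_force: [-1.1, 0.0, -1.3]
grip_width: 0.0313
grasp_force: 59.7
```

drive_tool(increments=[[[0, 0, -0.7], [0, 0, 0], 0], [[0, 0, -0.6], [0, 0, 0], 0], [[0, 0, 0], [0, 0, 0], 0]])

```text
clock: 7.15
eef_pos: [0.4511, 0.1896, 0.055]
tool_rot: [0.676, 0.737, 0.0, 0.0]
ft_force: [-2.0, -0.9, 5.3]
grip_width: 0.0314
grasp_force: 60.3
```

drive_tool(increments=[[[0, 0, 0], [0, 0, 0], 0.5], [[0, 0, 0], [0, 0, 0], 0.7], [[0, 0, 0], [0, 0, 0], 1], [[0, 0, 0], [0, 0, 0], 1], [[0, 0, 20], [0, 0, 0], 1], [[0, 0, 35], [0, 0, 0], 1], [[0, 0, 40], [0, 0, 0], 1], [[5, -10, 20], [0, 0, 0], 1]])

```text
clock: 7.82
eef_pos: [0.457, 0.1811, 0.1733]
tool_rot: [0.675, 0.738, 0.002, 0.001]
ft_force: [0.6, 0.3, 0.1]
grip_width: 0.0853
grasp_force: 0.0
```

drive_tool(increments=[[[20, -10, 0], [0, 0, 0], 1], [[35, -15, 0], [0, 0, 0], 1], [[35, -20, 0], [0, 0, 0], 1], [[35, -20, 0], [0, 0, 0], 1], [[30, -20, 0], [0, 0, 0], 1], [[20, -17, 0], [0, 0, 0], 1], [[0, 0, 0], [0, 0, 0], 1], [[0, 0, 0], [0, 0, 0], 1]])

```text
clock: 8.48
eef_pos: [0.6315, 0.0762, 0.1681]
tool_rot: [0.677, 0.736, -0.0, -0.001]
ft_force: [-1.0, 1.1, 0.6]
grip_width: 0.0852
grasp_force: 0.0
```

```bash
python3 - <<'E'
from m import *
o=get_obs();e=o["eef_pos"];print(e)
c=camera("wrist")
for b in blobs(c): print(b)
print(cyl(c,.6315,.0772,.02,.067,.091))
p0=cyl(c,.6315,.0772,.02,.067,.091)[0];q=cyl(c,.6365,.0822,.02,.067,.091)[0];print((q-p0)/5,"px/mm")
d={n:camera(n) for n in("top","scene")}
bl={n:blobs(k) for n,k in d.items()};print(locate(d,.0165,.059,.081,(.451,.1896),bl))
E
```

```text
[0.63145903 0.0762138  0.16806801]
(array([44.22852761, 17.02185583]), np.int32(2608))
(array([565.31682243,  23.12383178]), np.int32(4280))
(array([315.40466926, 207.55076052]), np.int32(2827))
(array([316.14233736, 208.88651967]), 2978.1022157166153)
[ 1.55980627 -1.23232966] px/mm
(array([0.4510815 , 0.18872807]), array([0.2, 0.5, 0.2, 0.7]), [(115, 142), (118, 133)])
```

drive_tool(increments=[[[-0.5, 1.8, -15], [0, 0, 0], 1], [[0, 0, -25], [0, 0, 0], 1], [[0, 0, -25], [0, 0, 0], 1], [[0, 0, -20], [0, 0, 0], 1], [[0, 0, -13], [0, 0, 0], 1], [[0, 0, -6], [0, 0, 0], 1], [[0, 0, 0], [0, 0, 0], 0.8], [[0, 0, 0], [0, 0, 0], 0.65]])

```text
clock: 9.3
eef_pos: [0.6303, 0.0801, 0.0661]
tool_rot: [0.675, 0.737, 0.0, 0.0]
ft_force: [0.7, -0.6, -0.5]
grip_width: 0.0634
grasp_force: 0.0
```

drive_tool(increments=[[[0, 0, 0], [0, 0, 0], 0.5], [[0, 0, 0], [0, 0, 0], 0.4], [[0, 0, 0], [0, 0, 0], 0.2], [[0, 0, 0], [0, 0, 0], 0], [[0, 0, 0], [0, 0, 0], 0], [[0, 0, 0], [0, 0, 0], 0]])

```text
clock: 9.8
eef_pos: [0.6317, 0.0795, 0.0673]
tool_rot: [0.676, 0.737, 0.001, 0.001]
ft_force: [-0.7, 0.1, 5.5]
grip_width: 0.0381
grasp_force: 60.7
```

drive_tool(increments=[[[0, 0, 5], [0, 0, 0], 0], [[0, 0, 15], [0, 0, 0], 0], [[0, 0, 25], [0, 0, 0], 0], [[-10, 1, 30], [0, 0, 0], 0], [[-25, 3, 15], [0, 0, 0], 0], [[-35, 4, 5], [0, 0, 0], 0], [[-35, 4, 0], [0, 0, 0], 0], [[-35, 4, 0], [0, 0, 0], 0]])

```text
clock: 10.47
eef_pos: [0.4892, 0.0952, 0.1608]
tool_rot: [0.676, 0.737, 0.0, 0.0]
ft_force: [-0.4, -0.2, -0.2]
grip_width: 0.0381
grasp_force: 60.5
```

drive_tool(increments=[[[-25, 2, 0], [0, 0, 0], 0], [[-8.6, 1, -5], [0, 0, 0], 0], [[0, 0, -10], [0, 0, 0], 0], [[0, 0, -10], [0, 0, 0], 0], [[0, 0, 0], [0, 0, 0], 0], [[0, 0, 0], [0, 0, 0], 0]])

```text
clock: 10.97
eef_pos: [0.4563, 0.0981, 0.1351]
tool_rot: [0.676, 0.737, -0.001, -0.0]
ft_force: [-0.7, -0.2, -0.8]
grip_width: 0.0383
grasp_force: 60.5
```

```bash
python3 - <<'E'
from m import *
o=get_obs();e=o["eef_pos"];print(e)
c=camera("wrist");save(c,"w4.png")
for b in blobs(c): print(b)
f=lambda dx,dy:cyl(c,e[0]+dx,e[1]+dy,.02,e[2]-.0003,e[2]+.0237)[0]
print(f(0,0),f(0,.001)-f(0,0))
print("25 seen vs pred",cyl(c,.451,.1896,.0165,.059,.081)[0],"pads",proj(c,(.4505,.19,.007)),proj(c,(.4581,.0983,.007)))
E
```

```text
[0.45627527 0.09814032 0.13509323]
(array([321.45063291,  66.36360759]), np.int32(3160))
(array([315.53034802, 286.88811023]), np.int32(8419))
[316.08280247 284.5524001 ] [ 0.20732469 -2.06731401]
25 seen vs pred [320.93710399  65.00130926] pads [318.8652172   74.36290671] [318.15550183 194.30453572]
```

View pics/w4.png

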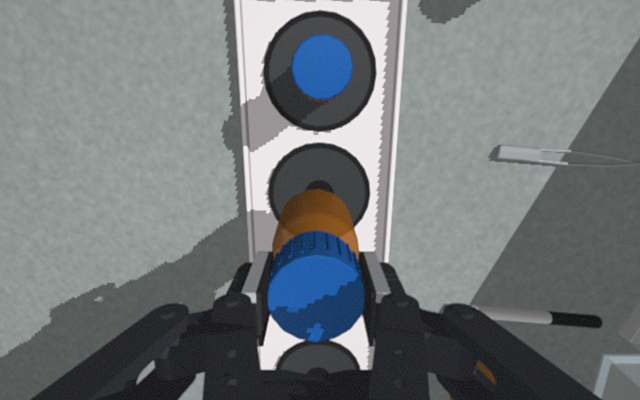

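drive_tool(increments=[[[2, 2, -10], [0, 0, 0], 0], [[0, 0, -18], [0, 0, 0], 0], [[0, 0, -15], [0, 0, 0], 0], [[0, 0, -8], [0, 0, 0], 0], [[0, 0, -4], [0, 0, 0], 0], [[0, 0, 0], [0, 0, 0], 0], [[0, 0, 0], [0, 0, 0], 0]])

```text
clock: 11.6
eef_pos: [0.4593, 0.1004, 0.0805]
tool_rot: [0.676, 0.737, 0.0, 0.0]
ft_force: [0.9, -0.6, -1.2]
grip_width: 0.0381
grasp_force: 60.5
```

drive_tool(increments=[[[-0.5, 0, -2.5], [0, 0, 0], 0], [[0, 0, -1.5], [0, 0, 0], 0], [[0, 0, -1], [0, 0, 0], 0], [[0, 0, -0.5], [0, 0, 0], 0], [[0, 0, 0], [0, 0, 0], 0]])

```text
clock: 12.02
eef_pos: [0.4584, 0.1003, 0.0749]
tool_rot: [0.676, 0.737, 0.0, 0.0]
ft_force: [0.3, 0.0, -0.4]
grip_width: 0.0383
grasp_force: 60.5
```

drive_tool(increments=[[[0, 0, -0.7], [0, 0, 0], 0], [[0, 0, -0.5], [0, 0, 0], 0], [[0, 0, 0], [0, 0, 0], 0]])

```text
clock: 12.27
eef_pos: [0.4586, 0.1004, 0.0743]
tool_rot: [0.676, 0.737, 0.0, 0.0]
ft_force: [-1.4, -1.0, 3.6]
grip_width: 0.0384
grasp_force: 61.1
```

drive_tool(increments=[[[0, 0, 0], [0, 0, 0], 0.6], [[0, 0, 0], [0, 0, 0], 0.8], [[0, 0, 0], [0, 0, 0], 1], [[0, 0, 0], [0, 0, 0], 1], [[0, 0, 20], [0, 0, 0], 1], [[0, 0, 35], [0, 0, 0], 1], [[0, 0, 40], [0, 0, 0], 1], [[5, -10, 30], [0, 0, 0], 1]])

```text
clock: 12.93
eef_pos: [0.4631, 0.0913, 0.201]
tool_rot: [0.675, 0.738, 0.001, -0.0]
ft_force: [0.8, 0.6, -0.0]
grip_width: 0.085
grasp_force: 0.0
```

drive_tool(increments=[[[12, -28, 0], [0, 0, 0], 1], [[17, -33, 0], [0, 0, 0], 1], [[20, -34, 0], [0, 0, 0], 1], [[20, -34, 0], [0, 0, 0], 1], [[20, -34, 0], [0, 0, 0], 1], [[20, -34, 0], [0, 0, 0], 1], [[20, -30, 0], [0, 0, 0], 1], [[20, -28, 0], [0, 0, 0], 1]])

```text
clock: 13.6
eef_pos: [0.6129, -0.1669, 0.1982]
tool_rot: [0.676, 0.737, -0.0, -0.0]
ft_force: [-0.0, -0.2, 0.2]
grip_width: 0.0853
grasp_force: 0.0
```

drive_tool(increments=[[[25, -30, 0], [0, 0, 0], 1], [[18, -18, 0], [0, 0, 0], 1], [[0, 0, 0], [0, 0, 0], 1], [[0, 0, 0], [0, 0, 0], 1]])

```text
clock: 13.93
eef_pos: [0.6553, -0.2138, 0.1964]
tool_rot: [0.676, 0.736, -0.0, -0.001]
ft_force: [-0.7, 0.6, -0.1]
grip_width: 0.0855
grasp_force: 0.0
```

```bash
python3 - <<'E'
from m import *
o=get_obs();e=o["eef_pos"];print(e,o["tool_rot"])
c=camera("wrist")
for b in blobs(c): print(b)
f=lambda dx,dy:cyl(c,.656+dx,-.2133+dy,.027,.079,.105)[0]
p=f(0,0);print(p,f(.001,0)-p,f(0,.001)-p)
d={n:camera(n) for n in("top","scene")}
bl={n:blobs(k) for n,k in d.items()};print(locate(d,.0165,.059,.081,(.451,.1896),bl),locate(d,.02,.074,.098,(.458,.1),bl),locate(d,.027,.079,.105,(.655,-.213),bl))
E
```

```text
[ 0.65530999 -0.21378239  0.19639914] [ 6.76470144e-01  7.36468804e-01 -4.52639483e-04 -1.28105133e-03]
(array([307.06063433,  22.60401119]), np.int32(4288))
(array([317.28002745, 201.83550675]), np.int32(4371))
[317.03531079 203.57318353] [1.35238107 0.10787935] [ 0.11616309 -1.26823312]
(array([0.45095331, 0.18840628]), array([0.1, 0.5, 0.1, 0.7]), [(127, 142), (120, 133)]) (array([0.45779647, 0.09783481]), array([0.1, 0.5, 0.1, 0.7]), [(184, 202), (177, 191)]) (array([ 0.65658999, -0.21343229]), array([-0.2,  1.1, -0.2,  1.2]), [(304, 392), (373, 396)])
```

drive_tool(increments=[[[0.5, 1, -15], [0, 0, 0], 1], [[0, 0, -25], [0, 0, 0], 1], [[0, 0, -25], [0, 0, 0], 1], [[0, 0, -23], [0, 0, 0], 1], [[0, 0, -18], [0, 0, 0], 1], [[0, 0, -10], [0, 0, 0], 1], [[0, 0, -4], [0, 0, 0], 1], [[0, 0, 0], [0, 0, 0], 0.8]])

```text
clock: 14.75
eef_pos: [0.6553, -0.2108, 0.0785]
tool_rot: [0.675, 0.737, -0.0, -0.0]
ft_force: [1.1, -0.4, 0.6]
grip_width: 0.0754
grasp_force: 0.0
```

drive_tool(increments=[[[0, 0, 0], [0, 0, 0], 0.7], [[0, 0, 0], [0, 0, 0], 0.6], [[0, 0, 0], [0, 0, 0], 0.4], [[0, 0, 0], [0, 0, 0], 0], [[0, 0, 0], [0, 0, 0], 0], [[0, 0, 0], [0, 0, 0], 0]])

```text
clock: 15.25
eef_pos: [0.6572, -0.2122, 0.0811]
tool_rot: [0.676, 0.737, 0.001, 0.002]
ft_force: [-1.2, 0.6, 6.3]
grip_width: 0.0523
grasp_force: 63.3
```

drive_tool(increments=[[[0, 0, 5], [0, 0, 0], 0], [[0, 0, 15], [0, 0, 0], 0], [[-10, 0, 25], [0, 0, 0], 0], [[-25, 0, 30], [0, 0, 0], 0], [[-30, 0, 20], [0, 0, 0], 0], [[-35, 0, 5], [0, 0, 0], 0], [[-35, 8, 0], [0, 0, 0], 0], [[-25, 25, 0], [0, 0, 0], 0]])

```text
clock: 15.92
eef_pos: [0.4935, -0.1808, 0.1794]
tool_rot: [0.677, 0.736, -0.0, 0.001]
ft_force: [0.6, 1.1, -0.5]
grip_width: 0.0523
grasp_force: 63.0
```

drive_tool(increments=[[[-15, 33, 0], [0, 0, 0], 0], [[-10, 35, 0], [0, 0, 0], 0], [[-5, 35, 0], [0, 0, 0], 0], [[-1.5, 35, 0], [0, 0, 0], 0], [[0, 30, -5], [0, 0, 0], 0], [[0, 17.5, -10], [0, 0, 0], 0], [[0, 0, -10], [0, 0, 0], 0], [[0, 0, 0], [0, 0, 0], 0]])

```text
clock: 16.58
eef_pos: [0.4629, 0.008, 0.1521]
tool_rot: [0.675, 0.738, -0.001, -0.001]
ft_force: [-1.1, -0.1, -0.6]
grip_width: 0.0524
grasp_force: 63.1
```

drive_tool(increments=[[[0, 0, 0], [0, 0, 0], 0]])

```text
clock: 16.67
eef_pos: [0.4638, 0.007, 0.1534]
tool_rot: [0.676, 0.737, -0.001, -0.0]
ft_force: [-0.4, 0.6, 0.5]
grip_width: 0.0525
grasp_force: 63.1
```

```bash
python3 - <<'E'
from m import *
o=get_obs();e=o["eef_pos"];print(e)
c=camera("wrist");save(c,"w5.png")
for b in blobs(c): print(b)
f=lambda dx,dy:cyl(c,e[0]+dx,e[1]+dy,.027,e[2]-.0021,e[2]+.0239)[0]
print(f(0,0),f(0,.001)-f(0,0))
print("50 pred",cyl(c,.4584,.099,.02,.074,.098)[0],"pads",proj(c,(.4581,.0985,.007)),proj(c,(.4657,.007,.007)))
E
```

```text
[0.46379477 0.00696013 0.15339249]
(array([320.42325378,  64.14254434]), np.int32(4567))
(array([315.51029482, 283.85874547]), np.int32(14619))
(array([602.30555556, 380.265625  ]), np.int32(1152))
[316.03732508 284.07339934] [ 0.2102333  -2.06001904]
50 pred [320.84608873  63.60002312] pads [318.76987442  76.36654282] [318.06531031 188.84502747]
```

View pics/w5.png

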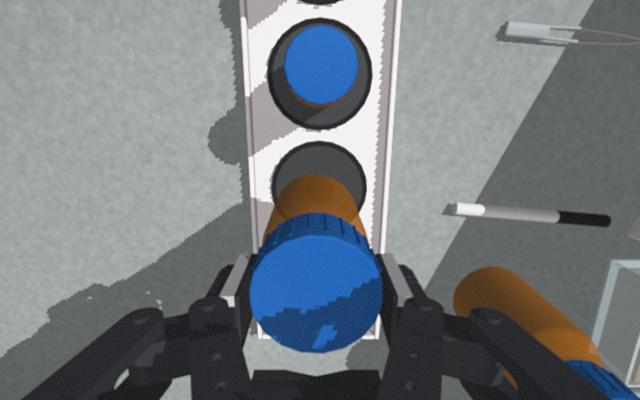

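The held 100 sits on the TCP axis. The 50's cap is at (320,64), as predicted, and pad c (centre about (318,187)) is also where predicted. Lowering.

drive_tool(increments=[[[2, 0, -10], [0, 0, 0], 0], [[0, 0, -18], [0, 0, 0], 0], [[0, 0, -17], [0, 0, 0], 0], [[0, 0, -10], [0, 0, 0], 0], [[0, 0, -4], [0, 0, 0], 0], [[0, 0, 0], [0, 0, 0], 0], [[0, 0, 0], [0, 0, 0], 0]])

```text
clock: 17.3
eef_pos: [0.4668, 0.0063, 0.0948]
tool_rot: [0.676, 0.737, 0.0, 0.0]
ft_force: [0.7, 1.5, -1.0]
grip_width: 0.0524
grasp_force: 63.1
```

drive_tool(increments=[[[-0.7, 0.7, -2.5], [0, 0, 0], 0], [[0, 0, -1.5], [0, 0, 0], 0], [[0, 0, -1.2], [0, 0, 0], 0], [[0, 0, -0.7], [0, 0, 0], 0], [[0, 0, 0], [0, 0, 0], 0]])

```text
clock: 17.72
eef_pos: [0.4657, 0.0075, 0.0887]
tool_rot: [0.676, 0.737, 0.0, 0.0]
ft_force: [-0.1, 0.3, -0.8]
grip_width: 0.0521
grasp_force: 63.1
```

drive_tool(increments=[[[0, 0, -0.7], [0, 0, 0], 0], [[0, 0, -0.5], [0, 0, 0], 0], [[0, 0, 0], [0, 0, 0], 0]])

```text
clock: 17.97
eef_pos: [0.4658, 0.0075, 0.0881]
tool_rot: [0.676, 0.737, 0.0, 0.0]
ft_force: [-1.6, 0.2, 3.7]
grip_width: 0.0518
grasp_force: 63.5
```

drive_tool(increments=[[[0, 0, 0], [0, 0, 0], 0.7], [[0, 0, 0], [0, 0, 0], 0.9], [[0, 0, 0], [0, 0, 0], 1], [[0, 0, 0], [0, 0, 0], 1], [[0, 0, 20], [0, 0, 0], 1], [[0, 0, 38], [0, 0, 0], 1], [[0, 0, 41], [0, 0, 0], 1], [[0, 0, 35], [0, 0, 0], 1]])

```text
clock: 18.63
eef_pos: [0.4655, 0.0075, 0.2235]
tool_rot: [0.676, 0.737, 0.0, 0.0]
ft_force: [1.1, 0.0, 0.8]
grip_width: 0.0854
grasp_force: 0.0
```

drive_tool(increments=[[[20, -12, 5], [0, 0, 0], 1], [[34, -19, 0], [0, 0, 0], 1], [[34, -19, 0], [0, 0, 0], 1], [[34, -19, 0], [0, 0, 0], 1], [[30, -17, 0], [0, 0, 0], 1], [[22, -12, 0], [0, 0, 0], 1], [[0, 0, 0], [0, 0, 0], 1], [[0, 0, 0], [0, 0, 0], 1]])

```text
clock: 19.3
eef_pos: [0.6399, -0.0912, 0.2245]
tool_rot: [0.676, 0.737, -0.001, -0.001]
ft_force: [0.0, 0.2, -0.5]
grip_width: 0.0855
grasp_force: 0.0
```

```bash
python3 - <<'E'
from m import *
o=get_obs();e=o["eef_pos"];print(e,o["tool_rot"])
c=camera("wrist")
for b in blobs(c): print(b)
f=lambda dx,dy:cyl(c,.64+dx,-.0902+dy,.027,.117,.143)[0]
p=f(0,0);print(p,f(.001,0)-p,f(0,.001)-p)
E
```

```text
[ 0.63993263 -0.09118673  0.22452452] [ 6.76245508e-01  7.36675116e-01 -6.93646882e-04 -1.14265581e-03]
(array([79.62830927, 40.17238267]), np.int32(6648))
(array([316.19242105, 205.03642105]), np.int32(4750))
[316.27521263 206.77971969] [1.4061114  0.11261089] [ 0.12066397 -1.31344928]
```

drive_tool(increments=[[[0, 2, -15], [0, 0, 0], 1], [[0, 0, -24], [0, 0, 0], 1], [[0, 0, -24], [0, 0, 0], 1], [[0, 0, -20], [0, 0, 0], 1], [[0, 0, -15], [0, 0, 0], 1], [[0, 0, -7], [0, 0, 0], 1], [[0, 0, -3], [0, 0, 0], 1], [[0, 0, 0], [0, 0, 0], 0.8]])

```text
clock: 20.02
eef_pos: [0.639, -0.088, 0.1188]
tool_rot: [0.676, 0.737, -0.0, -0.0]
ft_force: [0.4, 0.7, 0.2]
grip_width: 0.075
grasp_force: 0.0
```

drive_tool(increments=[[[0, 0, 0], [0, 0, 0], 0.7], [[0, 0, 0], [0, 0, 0], 0.6], [[0, 0, 0], [0, 0, 0], 0.4], [[0, 0, 0], [0, 0, 0], 0], [[0, 0, 0], [0, 0, 0], 0], [[0, 0, 0], [0, 0, 0], 0]])

```text
clock: 20.52
eef_pos: [0.6407, -0.0887, 0.1207]
tool_rot: [0.676, 0.737, 0.001, 0.001]
ft_force: [-1.5, 0.8, 6.5]
grip_width: 0.0522
grasp_force: 63.7
```

drive_tool(increments=[[[0, 0, 5], [0, 0, 0], 0], [[0, 0, 15], [0, 0, 0], 0], [[0, 0, 20], [0, 0, 0], 0], [[-10, 0, 15], [0, 0, 0], 0], [[-25, 0, 5], [0, 0, 0], 0], [[-30, 1, 0], [0, 0, 0], 0], [[-30, 1, 0], [0, 0, 0], 0], [[-30, 1, 0], [0, 0, 0], 0]])

```text
clock: 21.18
eef_pos: [0.5132, -0.0854, 0.1782]
tool_rot: [0.676, 0.737, -0.0, -0.0]
ft_force: [-0.3, 0.5, -0.9]
grip_width: 0.0522
grasp_force: 63.6
```

drive_tool(increments=[[[-25, 1, 0], [0, 0, 0], 0], [[-16, 0, 0], [0, 0, 0], 0], [[0, 0, 0], [0, 0, 0], 0], [[0, 0, 0], [0, 0, 0], 0]])

```text
clock: 21.52
eef_pos: [0.4734, -0.0846, 0.1789]
tool_rot: [0.676, 0.737, 0.0, 0.0]
ft_force: [0.4, -0.0, -2.0]
grip_width: 0.0519
grasp_force: 63.7
```

```bash
python3 - <<'E'
from m import *
o=get_obs();e=o["eef_pos"];print(e)
c=camera("wrist");save(c,"w6.png")
for b in blobs(c): print(b)
f=lambda dx,dy:cyl(c,e[0]+dx,e[1]+dy,.027,e[2]-.0037,e[2]+.0223)[0]
print(f(0,0),f(0,.001)-f(0,0))
print("100 pred",cyl(c,.4658,.0075,.027,.086,.112)[0])
E
```

```text
[ 0.47336469 -0.0845654   0.17885607]
(array([315.55932434,  65.56981338]), np.int32(7341))
(array([315.60583327, 282.28451237]), np.int32(14263))
[316.12398313 282.21401086] [ 0.20602873 -2.04261102]
100 pred [316.37595714  64.3130103 ]
```

Bottle 250 is centred in the grip and sits above pad d. Standing TCP is .1207, so place at about .1277.

drive_tool(increments=[[[0, 0, -10], [0, 0, 0], 0], [[0, 0, -14], [0, 0, 0], 0], [[0, 0, -11], [0, 0, 0], 0], [[0, 0, -6], [0, 0, 0], 0], [[0, 0, -3], [0, 0, 0], 0], [[0, 0, 0], [0, 0, 0], 0], [[0, 0, 0], [0, 0, 0], 0]])

```text
clock: 22.15
eef_pos: [0.4744, -0.0846, 0.1347]
tool_rot: [0.676, 0.737, 0.0, 0.0]
ft_force: [-1.2, 0.2, -2.2]
grip_width: 0.0521
grasp_force: 63.7
```

drive_tool(increments=[[[-0.7, 0, -2.5], [0, 0, 0], 0], [[0, 0, -1.8], [0, 0, 0], 0], [[0, 0, -1.2], [0, 0, 0], 0], [[0, 0, -0.7], [0, 0, 0], 0], [[0, 0, 0], [0, 0, 0], 0]])

```text
clock: 22.57
eef_pos: [0.4728, -0.0845, 0.1283]
tool_rot: [0.676, 0.737, -0.0, -0.0]
ft_force: [-0.2, 0.1, -2.0]
grip_width: 0.052
grasp_force: 63.7
```

drive_tool(increments=[[[0, 0, -0.7], [0, 0, 0], 0], [[0, 0, -0.5], [0, 0, 0], 0], [[0, 0, 0], [0, 0, 0], 0]])

```text
clock: 22.82
eef_pos: [0.4731, -0.0846, 0.1277]
tool_rot: [0.676, 0.737, 0.0, 0.0]
ft_force: [-1.2, 0.5, 3.2]
grip_width: 0.052
grasp_force: 64.4
```

drive_tool(increments=[[[0, 0, 0], [0, 0, 0], 0.7], [[0, 0, 0], [0, 0, 0], 0.9], [[0, 0, 0], [0, 0, 0], 1], [[0, 0, 0], [0, 0, 0], 1], [[0, 0, 20], [0, 0, 0], 1], [[0, 0, 35], [0, 0, 0], 1], [[0, 0, 40], [0, 0, 0], 1], [[0, 0, 20], [0, 0, 0], 1]])

```text
clock: 23.48
eef_pos: [0.4744, -0.0847, 0.2463]
tool_rot: [0.676, 0.737, 0.001, 0.002]
ft_force: [2.0, -0.4, 0.1]
grip_width: 0.0854
grasp_force: 0.0
```

drive_tool(increments=[[[0, -30, 0], [0, 0, 0], 1], [[0, -40, 0], [0, 0, 0], 1], [[0, -40, 0], [0, 0, 0], 1], [[0, -40, 0], [0, 0, 0], 1], [[0, -30, 0], [0, 0, 0], 1], [[0, 0, 0], [0, 0, 0], 1], [[0, 0, 0], [0, 0, 0], 1], [[0, 0, 0], [0, 0, 0], 1]])

```text
clock: 24.15
eef_pos: [0.4727, -0.2641, 0.2417]
tool_rot: [0.676, 0.737, 0.0, -0.001]
ft_force: [-0.8, -0.7, -0.0]
grip_width: 0.0856
grasp_force: 0.0
```

```bash
python3 - <<'E'
from m import *
d={n:camera(n) for n in("top","scene")}
bl={n:blobs(k) for n,k in d.items()}
for b,g in (("25",(.451,.189)),("50",(.458,.099)),("100",(.466,.0075)),("250",(.473,-.0846))):
    D,dc,hc,H,_=B[b];print(b,locate(d,dc/2e3,(H+7-hc)/1e3,(H+7)/1e3,g,bl))
a=[cv2.cvtColor(d[n]["image"],cv2.COLOR_RGB2BGR)[y:y+120,200:440] for n,y in(("top",170),("scene",120))]
cv2.imwrite("pics/fin.png",cv2.resize(np.vstack(a),(600,600),interpolation=cv2.INTER_CUBIC))
E
```

```text
25 (array([0.45103425, 0.18841727]), array([0.2, 0.5, 0.2, 0.7]), [(126, 142), (121, 133)])
50 (array([0.45779636, 0.09783349]), array([0.1, 0.5, 0.1, 0.7]), [(184, 202), (177, 191)])
100 (array([0.4650117 , 0.00615428]), array([0. , 0.6, 0. , 0.8]), [(355, 367), (308, 328)])
250 (array([ 0.47223438, -0.08598012]), array([0. , 0.5, 0. , 0.8]), [(371, 404), (329, 346)])
```

View pics/fin.png

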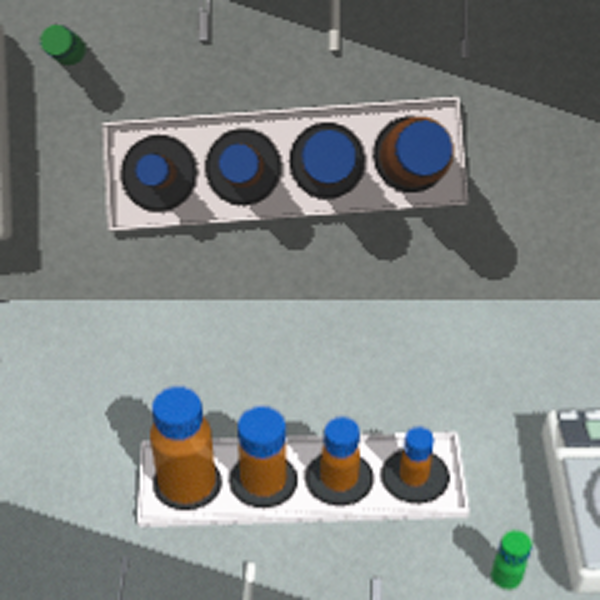

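All four bottles stand upright and centred, each within about 1.5 mm of its pad in the same cameras. The smallest is next to the balance. In the crop, the top-view caps are at (152,170), (239,163), (328,155) and (425,147).

```bash
python3 -c "
from workcell import job_done;print(job_done())"
```

```text
the job is handed in; nothing more can be done
None
```

The four bottles stand upright on their pads in size order, the 25 ml nearest the balance and the 250 ml farthest away. The final camera check put each within about 1.5 mm of its pad centre. I handed the job in at about 24 s, and no verdict came back.

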